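# Pack a mixing dish into the latched paint case

## Robot

A 6-joint arm with a two-finger parallel gripper is mounted at the origin on the work surface. World frame = base frame: x ahead of the robot, y to its left, z up, the work surface at z = 0. Lengths are in mm, angles in degrees, forces in N, time in s.
With the tool pointing down it reaches from about 350 to 850 mm from the base axis. Payload 8.1 kg.
Tool frame: the origin (TCP) lies midway between the tips of the shut fingers; the grasp point (between the pads) lies 19 mm behind it; x points along the fingers, y is the direction in which the jaws open and shut, and the axes are right-handed (so a half turn about x gives the same grasp; the last joint's range is limited). The gripper opens to 85 mm and grips with 20 to 120 N. Pads are 22 mm wide; open, the fingers measure 114 mm over their backs; the gripper's body (76 mm by 85 mm) begins 54 mm behind the grasp point. The pads swing forward as they close: fully open they stand 13 mm farther back than shut.
Start: joints at [72.055, 7.471, 85.268, -0, 87.261, -4.893], TCP at [135.478, 584.509, 231.292] pointing down, gripper open.
Joint ranges: [-169.43, 169.43], [-51.17, 129.36], [1.28, 143.12], [-76.62, 256.62], [0, 156.53], [-152.29, 152.29]. Speed limits (degrees/s): [136.94, 136.94, 159.86, 180, 180, 180].

## Interface

Orientations are given as [roll, pitch, yaw] about the fixed x, y, z axes, in that order (R = Rz(yaw) Ry(pitch) Rx(roll)).
In Python, from bench import r gives the robot as it stands.
- The arm moves only by the tool move_arm, never from a script. Its argument "deltas" is a list of rows, each a list of 2 entries, a list of its own where there are three numbers: the shift along the tool's x, y, z in mm, then the turn about the tool's x in degrees. A call has 1 to 12 rows; each row is the pose to reach, as a shift and turn from the pose measured when the call began, along the tool's axes at that moment; what a row does not reach only later rows make up. A row lasts 1/8 s, in which the tool goes at most 62.5 mm and 10.7 degrees, less where a joint would pass 70% of its speed; a pose out of reach is approached as far as the arm can. A call with a gripper value outside its range is refused whole. "jaw" is the opening, from -1 (shut) to 1 (fully open), set as the call begins (left out, the last holds). The fingers move at their own pace and stop on an object; "squeeze" is the grip in N (left out, the last holds). Time passes only in rows, so rows that repeat a pose let the fingers close. It gives the time, the measured TCP pose, the force and the opening at its end, in the units of the state.
- r.sense(): the state, without advancing time (a new reading comes with each control period).
- r.snapshot(name): name is "side" or "top"; returns (picture, depth): 400x640x3 uint8, red, green, blue; 400x640 float32, mm along the optical axis (not along the pixel's ray), 0 where there is no reading.
- r.get_calibration(name): a dict with "fovy" (degrees; the focal length in pixels is half the picture's height over the tangent of half this angle, whatever the lens; pixels are square), "cx", "cy" (the principal point, pixels), "k1" (the pictures are not rectified: a ray, as slopes to the right and down, at radius r is drawn at 1 + k1 r^2 times it, then the intrinsics apply), "position" and "attitude" of the camera in the world. Camera axes: x right, y down, z forward; pixel columns grow to the right and rows downward; lengths in mm; the calibration is good to about 2 mm. A picture is of the moment at which its call begins. get_calibration takes no time and is no camera call.
- r.hand_in(): hands the job in, once; it reports no verdict.
The state is a dict: "time": time; "joint_pos": joint angles; "qd": joint speeds; "joint_efforts": joint torques, N m; "tool_pos": TCP position; "tcp_rot": TCP orientation; "ft_force": force on the tool from outside, world axes, zero at the start; "wrist_torque": the same for the moment, N m; "finger_gap": finger opening in mm.
Only numpy, scipy, OpenCV 4.12 (cv2) and the standard library are available. Lean on these libraries where they do the work, as an engineer would, in place of code of your own. Each camera call takes 0.05 s, during which the arm holds its last target. There are 200 camera calls.

## Task

Put the blue mixing dish away in the paint case: flip the case's red toggle latch right open, swing the lid fully back so that it stays open, then lift the blue dish alone off the top of its pile and set it down gently, flat and upright, inside the empty green tray in the case. Leave the two white dishes piled where they are, do not disturb the jars or the brush pot, and leave the latch and the lid open.

Things in the scene. Friction and masses are not known exactly. Their poses are not given: they have to be found in the camera images.
- case: Grey steel paint case, blue lid, fixed: 204 (x) x 300 (y) x 70 mm high without lid. Origin: centre of underside; x from the front (nearer the robot) to the hinges, y along the front, z up. Front 50 mm: solid deck with the latch; behind it the tub, inner 148 x 284 mm, holding side by side, in either order, an empty green tray and a white one of paint pans (top 28 mm above the table).
- latch (a joint): Lever of the over-centre toggle latch, rad: 0 closed (level, pointing to the case's -x), 1.25 fully open (up, leaning a little to the case's -x). Turns about the case's y: the tab rises and goes back towards the lid. Takes 6 to 10 N at the tab; dead centre at 0.38, beyond it a spring drives it open, before it shut. Its wire bail holds a tongue of the lid down until about 0.75.
- latch_tab (a point): Where to pinch the red latch lever: on its middle line, 54 mm from the pivot. Red blade 20 mm wide along the case's y, 8 mm thick, ending 69 mm from the pivot; closed, it overhangs the case's front by 39 mm, 105 mm above the table, nothing under it. Pinched across its width it can turn between the fingers as it swings. Axes move with the lever.
- latch_pivot (a point): Axis of the latch lever (along the case's y), 103.5 mm above the table, 30 mm behind the case's front face, 70 mm to -y of its middle; side cheeks here reach 110 mm above the table. Axes as the case's.
- lid (a joint): Opening angle of the lid about the case's y, rad: 0 shut, 1.85 fully open (leaning back on its stop); the front edge rises and goes over to +x. Hinge nearly free: the lid falls shut if let go below about 1.5 and falls open, gently, beyond 1.6. With the latch closed it gives about 0.03 only.
- lid_grip (a point): In the wooden grip on the lid: 26 mm wide along the case's y, 14 mm thick, standing 40 mm up from the lid's top; this point is 22 mm above the lid's top, 122 mm from the hinge; 30 mm of lid lie beyond it. Pinched across its width it turns between the fingers as the lid swings; lid open, the grip is on its far side: let go and leave upwards. Lid 152 x 300 x 8 mm, 0.35 kg. Axes move with the lid.
- lid_hinge (a point): Point on the lid's hinge axis (along the case's y) level with the grip in y, 70.5 mm above the table: the underside of the lid's far edge. Axes move with the lid.
- tray_floor (a point): Centre of the floor of the empty green tray inside the case, hidden until the lid is open; 10.5 mm above the table. Axes as the case's. Inner size 130 (x) by 126 (y) mm, its rim stands 6 mm above its floor. The case's nearest side wall stands 73 mm from this point, 70 mm high.
- dish_top_mid (a point): Centre, half-way up, of the blue mixing dish, top of a pile of three (70 mm high). Round, straight-sided, 64 mm across, 30 mm high, about 0.11 kg. Its lowest 10 mm are a foot 51 mm across, inside the dish below; only the upper 20 mm (dark band at their lower edge) show. Its underside is 20 mm below this point, its rim 10 mm above; the next dish's rim is 10 mm below this point.
- dish_mid_mid (a point): Centre of the middle (white) dish of the pile, same shape, 20 mm lower than the blue one.
- dish_low_mid (a point): Centre of the lowest (white) dish of the pile, same shape, standing on the table.
- ink_jar_mid (a point): Centre, half-way up, of the dark blue ink jar with a black cap, 44 mm across, 62 mm high, close beside the pile; loose. Leave it.
- varnish_jar_mid (a point): Centre, half-way up, of the amber varnish jar with a brass cap, 50 mm across, 70 mm high, close beside the pile on the other side; loose. Leave it.
- pigment_jar_mid (a point): Centre, half-way up, of the red pigment jar with a white cap, 42 mm across, 55 mm high, in front of the case near the latch; loose. Leave it.
- brush_pot_mid (a point): Point on the middle line of the white brush pot, half-way up its wall: 84 mm across, 115 mm high, with brushes standing up to 230 mm above the table, spread 110 mm across; loose, on the other side of the case from the pile. Leave it.
There are look-alikes about, which are no part of the job. Of the things like the part that bears dish_top_mid, leave any that is turquoise; of the rest the smaller one is meant.

How it is judged (in metres and radians):
On the way, in this order (a step that is already met when the one before it is completed fails the run):
1. the toggle latch is flipped open (value of joint latch above 1.05 rad), for 0.1 s.
2. the lid is swung back and stays open (value of joint lid above 1.65 rad), for 0.2 s.
3. the blue dish is lifted off the pile, the white ones staying (distance of dish_top_mid from where it was at the start of the episode above 0.05 m and distance between dish_top_mid and dish_mid_mid above 0.05 m and distance of dish_mid_mid from where it was at the start of the episode below 0.02 m), for 0.1 s.
At the end, for the whole second after the job is handed in: Latch above 1.05 rad and lid above 1.65 rad open; blue dish at rest on the green tray's floor, tilt under 0.12 rad, its centre within 40 mm (case x) and 37 mm (case y) of the tray's; white dishes within 20 mm of their start (value of joint latch above 1.05 rad and value of joint lid above 1.65 rad and x of dish_top_mid in the frame of tray_floor between -0.04 and 0.04 m and y of dish_top_mid in the frame of tray_floor between -0.037 and 0.037 m and z of dish_top_mid in the frame of tray_floor below 0.025 m and angle between dish_top_mid's own z axis and vertical below 0.12 rad and linear speed of dish_top below 0.03 m/s and distance of each of dish_low_mid, dish_mid_mid from where it was at the start of the episode below 0.02 m); the robot touches nothing.
It fails at once if a jar or the brush pot is moved more than 20 mm (distance of any of ink_jar_mid, varnish_jar_mid, pigment_jar_mid, brush_pot_mid from where it was at the start of the episode above 0.02 m).
It fails at once if the blue dish is dropped into the case: faster than 0.6 m/s within 40 mm above its place (horizontal distance between dish_top_mid and tray_floor below 0.07 m and z of dish_top_mid in the frame of tray_floor below 0.06 m and linear speed of dish_top above 0.6 m/s).
It fails at once if the blue dish is tipped more than 45 degrees (angle between dish_top_mid's own z axis and vertical above 0.785 rad).
It also fails if it takes over 72 s, if anything falls off the work surface, if the arm or the gripper's body presses on something with over 40 N, if the wrist force passes 120 N, or if a joint passes its speed limit or range.

## Working session

There is one attempt and no reset: what is moved stays moved. The work goes in short steps, Python scripts to look and compute and a tool call to move; the robot and the scene stay as the last step left them, time stands still between calls to the robot, and variables do not carry over. Pictures are saved under pics/ and viewed, about 8 in all and at most 12, crops included, and the job is handed in when it is done.

Besides the shell and the picture viewer there is one more tool, called after ">>>" in YAML: its name, and indented under it one key for each argument. move_arm: Moves the arm, as the interface text tells. Its arguments: {"type":"object","properties":{"deltas":{"type":"array","items":{"type":"array"}},"jaw":{"type":"number"},"squeeze":{"type":"number"}},"required":["deltas"]}

```bash
ls; mkdir -p pics
cat > h.py <<'E'
import numpy as np, cv2
from bench import r
from scipy.spatial.transform import Rotation as Ro
def snap(n):
    im,d=r.snapshot(n); np.savez('/tmp/%s.npz'%n,im=im,d=d); return im,d
def load(n):
    z=np.load('/tmp/%s.npz'%n); return z['im'],z['d']
def K(n):
    c=r.get_calibration(n); f=200/np.tan(np.radians(c['fovy']/2)); return c,f
def Rc(c):
    return Ro.from_euler('xyz',c['attitude'],degrees=True).as_matrix()
def cloud(n,d):
    c,f=K(n); v,u=np.mgrid[0:400,0:640].astype(float)
    x=(u-c['cx'])/f;y=(v-c['cy'])/f; a,b=x.copy(),y.copy()
    for _ in range(10):
        s=1+c['k1']*(a*a+b*b); a=x/s;b=y/s
    P=np.stack([a*d,b*d,d],-1)
    W=P@Rc(c).T+np.array(c['position']); W[d<=0]=np.nan; return W
E
python3 - <<'E'
from h import *
for n in('side','top'):
    print(n,r.get_calibration(n))
    im,d=snap(n); cv2.imwrite(f'pics/{n}0.png',im[...,::-1])
    W=cloud(n,d); print([W[v,u].round(0).tolist() for v in(100,200,300) for u in (100,320,500)])
print(r.sense())
E
```

```text
pics
side {'fovy': 51.818401138507134, 'cx': 318.21464267031735, 'cy': 199.44879826400484, 'k1': -0.026344432073018176, 'position': array([ 238.76734616, -700.00667248,  822.13572002]), 'attitude': array([-132.3143836 ,   -0.35367698,  -20.67541527])}
[[-219.0, 1950.0, -451.0], [779.0, 696.0, 2.0], [1947.0, 891.0, -314.0], [72.0, -77.0, 341.0], [532.0, 50.0, 87.0], [1825.0, 543.0, -745.0], [-17.0, -69.0, 73.0], [443.0, -185.0, -1.0], [838.0, -336.0, 3.0]]
top {'fovy': 50.773570463094266, 'cx': 324.48215274734457, 'cy': 195.92305810658394, 'k1': -0.006092926886002245, 'position': array([ 305.776569  ,   10.15156458, 1457.02409538]), 'attitude': array([-170.88145695,    0.93080372,  -88.35121157])}
[[1163.0, 1316.0, -741.0], [882.0, 66.0, 24.0], [905.0, -582.0, 3.0], [503.0, 829.0, 7.0], [512.0, 53.0, 80.0], [539.0, -567.0, 7.0], [171.0, 736.0, 109.0], [183.0, 45.0, 0.0], [201.0, -556.0, 4.0]]
{'time': 0.1, 'joint_pos': array([ 7.20544893e+01,  7.50970841e+00,  8.53258851e+01, -3.85299890e-05,
        8.72596079e+01, -4.89280141e+00]), 'qd': array([-0.04686823, -0.05423613, -0.05717024, -0.08756113,  0.004189  ,
       -0.00668786]), 'joint_efforts': array([ 1.70041203e-03, -5.70953608e+01, -5.01943731e+01, -2.01171160e-04,
        8.13323655e-03,  1.39509720e-05]), 'tool_pos': array([135.32914609, 584.02434758, 230.3332245 ]), 'tcp_rot': array([ -94.86964099,   89.90479863, -107.92234841]), 'ft_force': array([-0.04501825, -0.2280408 ,  0.13046539]), 'wrist_torque': array([ 0.02757123,  0.02824407, -0.00852633]), 'finger_gap': 85.57341252964406}
```

View pics/top0.png

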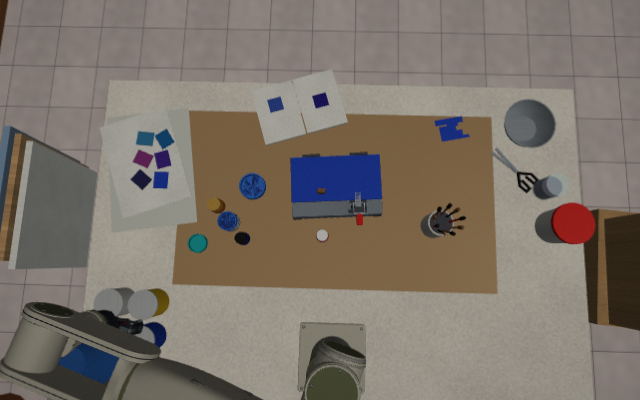

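View pics/side0.png

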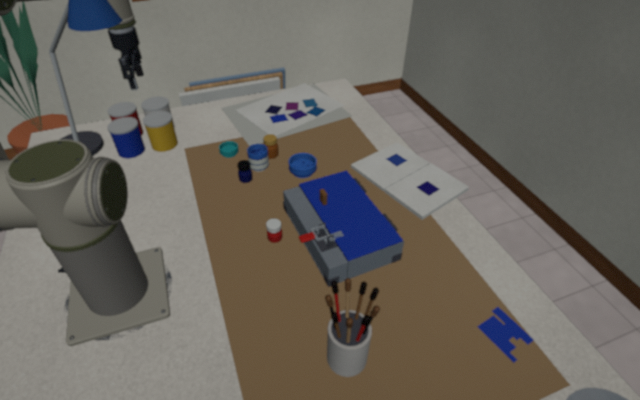

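Top view: the case is at (337,187), its latch lever at (360,218), and the lid grip at (321,191). The red jar is at (322,236) and the brush pot at (443,222). Dish candidates are the blue one on the pile at (228,221), with white dishes under it in the side view at (258,158), a larger blue bowl at (252,186) and a turquoise one at (198,243). I choose the pile at (228,221), between the ink jar (242,238) and the varnish jar (215,205), and will check it in a close crop.

Run:
```python
from h import *
im,d=load('top'); W=cloud('top',d)
a=cv2.resize(im[170:260,180:280],None,fx=6,fy=6,interpolation=cv2.INTER_CUBIC)
b=cv2.resize(im[145:250,280:400],None,fx=5.14,fy=5.14,interpolation=cv2.INTER_CUBIC)[:540,:]
s,_=load('side'); c=cv2.resize(s[125:200,215:330],None,fx=5.2,fy=5.2,interpolation=cv2.INTER_CUBIC)
cv2.imwrite('pics/c1.png',cv2.resize(np.hstack([a,b]),(800,int(540*800/(600+b.shape[1]))))[...,::-1])
cv2.imwrite('pics/c2.png',c[...,::-1])
x,y,z=[W[...,i] for i in range(3)]
hsv=cv2.cvtColor(im,cv2.COLOR_RGB2HSV); 
box=np.zeros(z.shape,bool); box[150:222,285:390]=1
lid=box&(hsv[...,0]>105)&(hsv[...,0]<130)&(hsv[...,1]>150)&(z>60)&(z<100)
print('lid z',np.nanmedian(z[lid]),lid.sum())
pts=W[lid][:,:2].astype(np.float32); rc=cv2.minAreaRect(pts); print('lid rect',rc,cv2.boxPoints(rc))
deck=box&(hsv[...,1]<90)&(z>60)&(z<100); print('deck',cv2.minAreaRect(W[deck][:,:2].astype(np.float32)),np.median(z[deck]))
def blob(n,u,v,rad,zmin,zmax=400):
    m=np.zeros(z.shape,np.uint8); cv2.circle(m,(u,v),rad,1,-1); m=(m>0)&(z>zmin)&(z<zmax)
    p=W[m]; 
    if len(p)<4: print(n,len(p)); return
    (cx,cy),R=cv2.minEnclosingCircle(p[:,:2].astype(np.float32)); print(n,len(p),'mean',p.mean(0).round(1),'circ',round(cx,1),round(cy,1),round(2*R,1),'zmax',np.percentile(z[m],90).round(1))
blob('pile',228,221,14,50); blob('bigblue',252,186,16,10); blob('turq',198,243,12,10)
blob('ink',242,238,9,45); blob('varn',215,205,10,55); blob('pig',322,236,9,40); blob('grip',321,191,6,95)
blob('pot',437,224,16,60,118); blob('latch',360,220,5,97); 
red=np.zeros(z.shape,bool);red[205:230,345:375]=1; red&=((hsv[...,0]<8)|(hsv[...,0]>172))&(hsv[...,1]>150)
print('red',np.argwhere(red).mean(0),W[red].mean(0),cv2.minAreaRect(W[red][:,:2].astype(np.float32)),np.median(z[red]))
```

```text
lid z 80.31222286759521 3856
lid rect ((589.1787109375, 4.2081756591796875), (151.56707763671875, 297.1996154785156), 3.7093148231506348) [[ 503.94034  147.5939 ]
 [ 523.16754 -148.98312]
 [ 674.4171  -139.17755]
 [ 655.1899   157.39948]]
deck ((570.590087890625, 2.93072509765625), (209.90267944335938, 300.5841064453125), 3.8282783031463623) 72.62683501131187
pile 305 mean [439.1 362.8  59.6] circ 439.4 361.7 65.1 zmax 71.7
bigblue 565 mean [565.2 291.8  26.1] circ 568.6 291.9 98.9 zmax 43.4
turq 303 mean [364.1 470.   19.4] circ 367.1 468.8 70.4 zmax 31.7
ink 121 mean [383.6 313.8  62.9] circ 384.0 315.0 40.5 zmax 66.8
varn 156 mean [492.  408.   71.4] circ 485.5 402.8 66.7 zmax 75.4
pig 104 mean [400.1  44.6  56.5] circ 400.2 45.3 37.7 zmax 60.8
grip 39 mean [539.4  51.2 117. ] circ 540.8 51.5 24.8 zmax 122.2
pot 344 mean [ 441.2 -321.1  107.1] circ 445.4 -331.7 83.4 zmax 117.4
latch 56 mean [446.6 -76.  110.3] circ 446.6 -75.3 31.7 zmax 114.0
red [219.04545455 359.40909091] [449.1689952  -75.81107814 110.32490524] ((449.2489013671875, -74.92703247070312), (32.71354293823242, 19.526811599731445), 2.704868793487549) 109.96253996514758
```

View pics/c1.png

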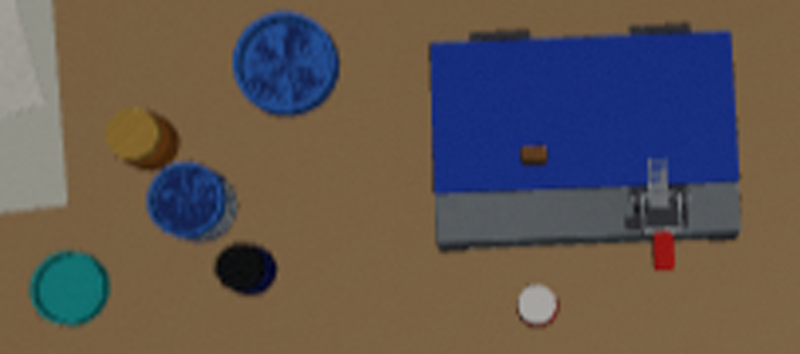

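The close crop confirms the choice: a blue 65 mm dish at z≈70 on white ones, the other blue bowl about 99 mm across and the turquoise one about 70 mm. Lid, deck, blade and grip all fit a case at (565,2.6) with yaw 3.7°. Next is a planner that converts world waypoints to tool rows.

```bash
cat >> h.py <<'E'
C0=np.array([565.3,2.6]); YAW=np.radians(3.7)
def case(x,y): c,s=np.cos(YAW),np.sin(YAW); return C0+[c*x-s*y,s*x+c*y]
def plan(wps):
    """wps: (x,y,z[,jaw angle deg]) world -> tool rows from the present pose"""
    s=r.sense(); R=Ro.from_euler('xyz',s['tcp_rot'],degrees=True).as_matrix(); p=s['tool_pos']
    cur=np.degrees(np.arctan2(R[1,1],R[0,1])); print('t',s['time'],'p',p.round(1),'jaw dir',cur.round(1),'gap',s['finger_gap'].round(1),'F',s['ft_force'].round(1),'q6',s['joint_pos'][5].round(0),'toolx',R[:,0].round(3))
    for w in wps:
        t=0
        if len(w)>3:
            dy=(w[3]-cur+90)%180-90; t=-dy   # tool x is down
        print([(R.T@(np.array(w[:3])-p)).round(1).tolist(),round(t,1)])
E
python3 - <<'E'
from h import *
tab=case(-126,-70); print('tab',tab, 'grip',case(-22,50),'hinge',case(100,50))
plan([(250,450,250,93.7),(430,200,250,93.7),(*tab,200,93.7),(*tab,89,93.7)])
E
```

```text
tab [444.07989368 -75.38516412] grip [540.11924099  51.07607013] hinge [661.86494641  58.94901174]Traceback (most recent call last):
  File "<stdin>", line 3, in <module>
  File "h.py", line 24, in plan
    cur=np.degrees(np.arctan2(R[1,1],R[0,1])); print('t',s['time'],'p',p.round(1),'jaw dir',cur.round(1),'gap',s['finger_gap'].round(1),'F',s['ft_force'].round(1),'q6',s['joint_pos'][5].round(0),'toolx',R[:,0].round(3))
                                                                                                               ^^^^^^^^^^^^^^^^^^^^^
AttributeError: 'float' object has no attribute 'round'
```

```bash
sed -i "s/s\['finger_gap'\].round(1)/round(s['finger_gap'],1)/" h.py
python3 - <<'E'
from h import *
tab=case(-126,-70)
plan([(250,450,250,93.7),(430,200,250,93.7),(*tab,200,93.7),(*tab,89,93.7)])
E
```

```text
t 0.1 p [135.3 584.  230.3] jaw dir 76.9 gap 85.6 F [-0.  -0.2  0.1] q6 -5.0 toolx [-0.001 -0.002 -1.   ]
[[-19.5, -104.7, 142.0], np.float64(-16.8)]
[[-19.2, -307.6, 373.8], np.float64(-16.8)]
[[31.2, -572.6, 449.7], np.float64(-16.8)]
[[142.2, -572.4, 449.7], np.float64(-16.8)]
```

>>> move_arm:
  deltas:
    - [[-7, -35, 47], -5]
    - [[-14, -70, 95], -10]
    - [[-20, -105, 142], -17]
    - [[-20, -145, 188], -17]
    - [[-20, -186, 235], -17]
    - [[-20, -227, 281], -17]
    - [[-20, -267, 327], -17]
    - [[-20, -308, 374], -17]
    - [[-20, -365, 391], -17]
    - [[-15, -420, 405], -17]
    - [[-5, -475, 420], -17]
    - [[0, -525, 435], -17]
  jaw: 1

```text
time: 1.6
tool_pos: [439.8, -27.5, 230.4]
tcp_rot: [-134.1, 89.9, -130.1]
ft_force: [-0.2, -0.2, 0.5]
finger_gap: 85.2
```

Run:
```python
from h import *
tab=case(-126,-70)
plan([(*tab,200,93.7),(*tab,90,93.7)])
```

```text
t 1.6 p [439.8 -27.5 230.4] jaw dir 93.9 gap 85.2 F [-0.2 -0.2  0.5] q6 -104.0 toolx [-0.001 -0.001 -1.   ]
[[30.4, -48.0, 1.0], np.float64(0.2)]
[[140.4, -47.9, 1.1], np.float64(0.2)]
```

>>> move_arm:
  deltas:
    - [[30, -48, 1], 0]
    - [[70, -48, 1], 0]
    - [[105, -48, 1], 0]
    - [[140, -48, 1], 0]
    - [[140, -48, 1], 0]
    - [[140, -48, 1], 0]

```text
time: 2.35
tool_pos: [444.5, -75.6, 91.6]
tcp_rot: [-105.2, 89.9, -101.3]
ft_force: [0.0, 0.2, 0.8]
finger_gap: 85.3
```

Run:
```python
from h import *
tab=case(-126,-70)
plan([(*tab,90,93.7)])
a,_=snap('side');b,_=snap('top')
cv2.imwrite('pics/l1.png',np.hstack([cv2.resize(a[190:290,260:360],(400,400),interpolation=2),cv2.resize(b[170:270,310:410],(400,400),interpolation=2)])[...,::-1])
```

```text
t 2.35 p [444.5 -75.6  91.6] jaw dir 93.9 gap 85.3 F [0.  0.2 0.8] q6 -110.0 toolx [-0.    -0.002 -1.   ]
[[1.6, 0.3, -0.4], np.float64(0.2)]
```

View pics/l1.png

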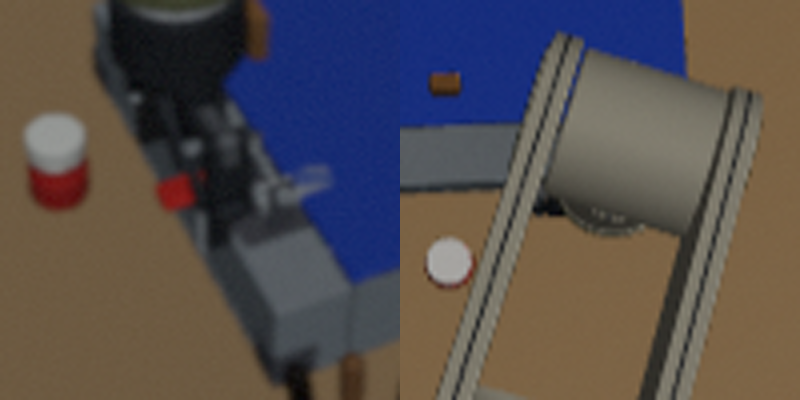

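The side crop shows the red blade, at (175,190) in the crop, between the open fingers, and nothing touched. I close on it.

>>> move_arm:
  deltas:
    - [[0, 0, 0], 0]
    - [[0, 0, 0], 0]
    - [[0, 0, 0], 0]
    - [[0, 0, 0], 0]
    - [[0, 0, 0], 0]
    - [[0, 0, 0], 0]
  jaw: -1
  squeeze: 60

```text
time: 3.2
tool_pos: [445.4, -76.8, 92.9]
tcp_rot: [-69.5, 89.7, -65.6]
ft_force: [-2.3, -4.2, 3.4]
finger_gap: 18.5
```

Run:
```python
from h import *
s=r.sense(); p0=s['tool_pos']; u=np.array([np.cos(YAW),np.sin(YAW)])
w=[]
for th in np.arange(0.1,1.26,.115):
    w.append((*(p0[:2]+u*54*(1-np.cos(th))),p0[2]+54*np.sin(th)))
plan(w)
```

```text
t 3.2 p [445.4 -76.8  92.9] jaw dir 93.9 gap 18.5 F [-2.3 -4.2  3.4] q6 -110.0 toolx [ 0.002 -0.004 -1.   ]
[[-5.4, -0.0, 0.3], 0]
[[-11.5, -0.1, 1.3], 0]
[[-17.5, -0.1, 2.9], 0]
[[-23.2, -0.1, 5.3], 0]
[[-28.7, -0.2, 8.3], 0]
[[-33.7, -0.2, 11.9], 0]
[[-38.3, -0.2, 16.1], 0]
[[-42.4, -0.3, 20.7], 0]
[[-46.0, -0.3, 25.8], 0]
[[-48.9, -0.3, 31.3], 0]
[[-51.2, -0.4, 37.1], 0]
```

>>> move_arm:
  deltas:
    - [[-6, 0, 0], 0]
    - [[-12, 0, 1], 0]
    - [[-18, 0, 3], 0]
    - [[-24, 0, 5], 0]
    - [[-29, 0, 8], 0]
    - [[-34, 0, 12], 0]
    - [[-38, 0, 16], 0]
    - [[-42, 0, 21], 0]
    - [[-46, 0, 26], 0]
    - [[-49, 0, 31], 0]
    - [[-51, 0, 37], 0]
    - [[-51, 0, 37], 0]

```text
time: 4.7
tool_pos: [482.0, -75.0, 142.5]
tcp_rot: [-88.1, 89.7, -84.3]
ft_force: [4.6, -6.3, -10.3]
finger_gap: 17.2
```

Run:
```python
from h import *
plan([])
a,_=snap('side')
cv2.imwrite('pics/l2.png',cv2.resize(a[150:300,220:420],(800,600),interpolation=2)[...,::-1])
```

```text
t 4.7 p [482.  -75.  142.5] jaw dir 93.9 gap 17.2 F [  4.6  -6.3 -10.3] q6 -108.0 toolx [ 0.001 -0.005 -1.   ]
```

View pics/l2.png

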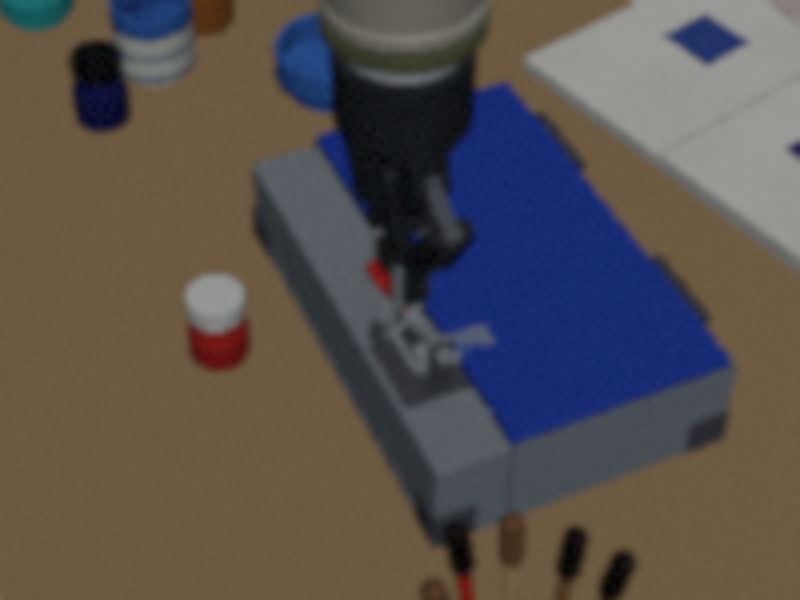

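The red lever stands up between the fingers at (378,275) in the crop. I let go, go up, and then plan the lid grip.

>>> move_arm:
  deltas:
    - [[0, 0, 0], 0]
    - [[0, 0, 0], 0]
    - [[0, 0, 0], 0]
    - [[0, 0, 0], 0]
    - [[-30, 0, 0], 0]
    - [[-60, 0, 0], 0]
    - [[-90, 0, 0], 0]
    - [[-90, 0, 0], 0]
  jaw: 1

```text
time: 5.75
tool_pos: [483.5, -74.8, 235.7]
tcp_rot: [-51.8, 89.5, -47.9]
ft_force: [0.9, -0.7, 0.1]
finger_gap: 85.3
```

Run:
```python
from h import *
g=case(-22,50.2); plan([(*g,200,93.7),(*g,88,93.7)])
```

```text
t 5.75 p [483.5 -74.8 235.7] jaw dir 93.9 gap 85.3 F [ 0.9 -0.7  0.1] q6 -108.0 toolx [ 0.006 -0.007 -1.   ]
[[35.2, 122.2, 64.8], np.float64(0.2)]
[[147.2, 123.0, 64.2], np.float64(0.2)]
```

>>> move_arm:
  deltas:
    - [[0, 50, 26], 0]
    - [[10, 100, 52], 0]
    - [[35, 122, 65], 0]
    - [[80, 123, 64], 0]
    - [[120, 123, 64], 0]
    - [[147, 123, 64], 0]
    - [[148, 123, 64], 0]
    - [[148, 123, 64], 0]

```text
time: 6.75
tool_pos: [540.2, 51.2, 87.8]
tcp_rot: [-49.8, 89.5, -45.9]
ft_force: [0.8, 0.0, 0.7]
finger_gap: 85.0
```

>>> move_arm:
  deltas:
    - [[0, 0, 0], 0]
    - [[0, 0, 0], 0]
    - [[0, 0, 0], 0]
    - [[0, 0, 0], 0]
    - [[0, 0, 0], 0]
    - [[0, 0, 0], 0]
  jaw: -1
  squeeze: 50

```text
time: 7.5
tool_pos: [540.8, 49.2, 88.9]
tcp_rot: [-55.3, 89.3, -51.5]
ft_force: [-1.3, -10.3, 5.9]
finger_gap: 25.0
```

Run:
```python
from h import *
s=r.sense(); p0=s['tool_pos']; u=np.array([np.cos(YAW),np.sin(YAW)])
a=u@(p0[:2]-case(100,50)); b=p0[2]+19-70.5; rr=np.hypot(a,b); t0=np.arctan2(b,-a); print('rel hinge',a,b,'latch?')
w=[]
for th in np.linspace(0,1.82,25)[1:]:
    A=t0+th; w.append((*(p0[:2]+u*(-rr*np.cos(A)-a)),p0[2]+rr*np.sin(A)-b))
plan(w)
a,_=snap('side'); cv2.imwrite('pics/l3.png',cv2.resize(a[150:300,220:420],(800,600),interpolation=2)[...,::-1])
```

```text
rel hinge -121.42887839395426 37.4098425781993 latch?
t 7.5 p [540.8  49.2  88.9] jaw dir 93.8 gap 25.0 F [ -1.3 -10.3   5.9] q6 -94.0 toolx [ 0.008 -0.01  -1.   ]
[[-9.1, -0.1, 3.2], 0]
[[-17.9, -0.2, 7.2], 0]
[[-26.3, -0.3, 11.8], 0]
[[-34.4, -0.4, 17.0], 0]
[[-42.1, -0.5, 22.8], 0]
[[-49.4, -0.6, 29.1], 0]
[[-56.1, -0.7, 36.0], 0]
[[-62.2, -0.7, 43.4], 0]
[[-67.8, -0.8, 51.3], 0]
[[-72.8, -0.9, 59.5], 0]
[[-77.2, -1.0, 68.1], 0]
[[-80.9, -1.0, 77.0], 0]
[[-83.9, -1.1, 86.2], 0]
[[-86.2, -1.1, 95.5], 0]
[[-87.8, -1.2, 105.0], 0]
[[-88.6, -1.2, 114.6], 0]
[[-88.8, -1.2, 124.2], 0]
[[-88.2, -1.2, 133.9], 0]
[[-86.8, -1.3, 143.4], 0]
[[-84.8, -1.3, 152.8], 0]
[[-82.0, -1.3, 162.0], 0]
[[-78.6, -1.2, 171.0], 0]
[[-74.5, -1.2, 179.8], 0]
[[-69.7, -1.2, 188.1], 0]
```

View pics/l3.png

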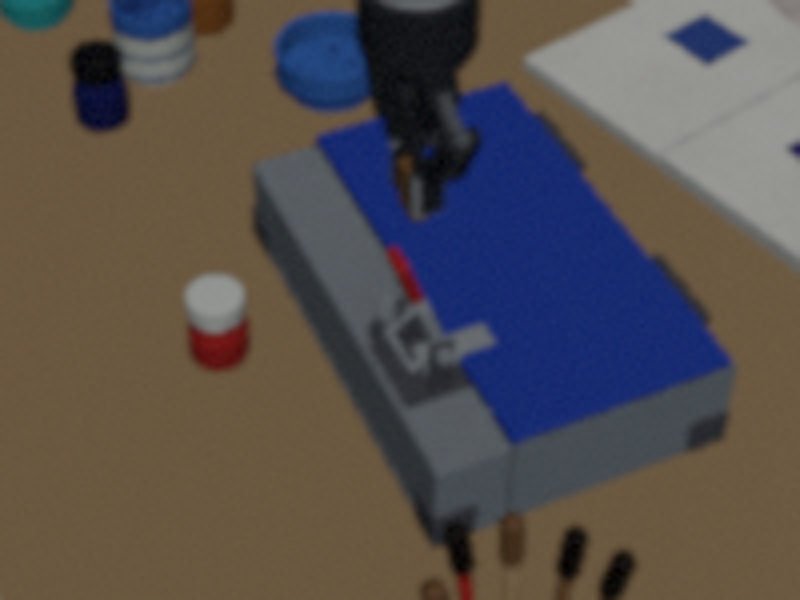

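The lever stands up by itself, from (393,250) to (415,295), the bail is off the tongue, and the grip is pinched. I swing the lid.

>>> move_arm:
  deltas:
    - [[-9, 0, 3], 0]
    - [[-18, 0, 7], 0]
    - [[-26, 0, 12], 0]
    - [[-34, 0, 17], 0]
    - [[-42, 0, 23], 0]
    - [[-49, -1, 29], 0]
    - [[-56, -1, 36], 0]
    - [[-62, -1, 43], 0]
    - [[-68, -1, 51], 0]
    - [[-73, -1, 60], 0]
    - [[-77, -1, 68], 0]
    - [[-81, -1, 77], 0]

```text
time: 9.05
tool_pos: [617.5, 54.1, 170.6]
tcp_rot: [-57.1, 89.3, -53.3]
ft_force: [-1.0, -0.7, -9.8]
finger_gap: 24.9
```

```bash
cat > lid.py <<'E'
from h import *
s=r.sense(); p0=s['tool_pos']; u=np.array([np.cos(YAW),np.sin(YAW)])
a=u@(p0[:2]-case(100,50)); b=p0[2]+19-70.5; rr=127.06; A0=np.arctan2(b,-a); print('lid est',A0-.2988,'r',np.hypot(a,b))
w=[]
for A in np.arange(A0,1.85+.2988,.076)[1:]:
    w.append((*(p0[:2]+u*(-rr*np.cos(A)-a)),p0[2]+rr*np.sin(A)-b))
plan(w)
E
python3 lid.py
```

```text
lid est 0.9139056595231108 r 127.16916870441239
t 9.05 p [617.5  54.1 170.6] jaw dir 93.8 gap 24.9 F [-1.  -0.7 -9.8] q6 -93.0 toolx [ 0.007 -0.01  -1.   ]
[[-2.9, -0.1, 9.2], 0]
[[-5.1, -0.1, 18.6], 0]
[[-6.7, -0.1, 28.1], 0]
[[-7.5, -0.2, 37.8], 0]
[[-7.6, -0.2, 47.4], 0]
[[-7.0, -0.2, 57.0], 0]
[[-5.6, -0.2, 66.6], 0]
[[-3.5, -0.2, 76.0], 0]
[[-0.7, -0.2, 85.3], 0]
[[2.8, -0.2, 94.3], 0]
[[7.0, -0.2, 103.0], 0]
[[11.8, -0.2, 111.3], 0]
```

>>> move_arm:
  deltas:
    - [[-3, 0, 9], 0]
    - [[-5, 0, 19], 0]
    - [[-7, 0, 28], 0]
    - [[-8, 0, 38], 0]
    - [[-8, 0, 47], 0]
    - [[-7, 0, 57], 0]
    - [[-6, 0, 67], 0]
    - [[-4, 0, 76], 0]
    - [[-1, 0, 85], 0]
    - [[3, 0, 94], 0]
    - [[7, 0, 103], 0]
    - [[9, 0, 108], 0]

```text
time: 10.55
tool_pos: [726.3, 61.3, 162.6]
tcp_rot: [-53.0, 89.3, -49.1]
ft_force: [-2.2, -2.2, 2.6]
finger_gap: 25.1
```

```bash
python3 lid.py
```

```text
lid est 1.7978708741110867 r 128.43971508095825
t 10.55 p [726.3  61.3 162.6] jaw dir 93.8 gap 25.1 F [-2.2 -2.2  2.6] q6 -93.0 toolx [ 0.009 -0.01  -1.   ]
```

>>> move_arm:
  deltas:
    - [[0, 0, 0], 0]
    - [[0, 0, 0], 0]
    - [[0, 0, 0], 0]
    - [[0, 0, 0], 0]
    - [[-20, 0, 0], 0]
    - [[-50, 0, 0], 0]
    - [[-85, 0, 0], 0]
    - [[-115, 0, 0], 0]
    - [[-115, 0, 0], 0]
  jaw: 1

```text
time: 11.68
tool_pos: [727.2, 62.5, 284.0]
tcp_rot: [-32.9, 88.9, -29.1]
ft_force: [0.8, 0.1, -0.4]
finger_gap: 85.4
```

Run:
```python
from h import *
plan([(600,200,270,131),(439.4,361.7,270,131),(439.4,361.7,180,131)])
```

```text
t 11.675 p [727.2  62.5 284. ] jaw dir 93.8 gap 85.4 F [ 0.8  0.1 -0.4] q6 -93.0 toolx [ 0.017 -0.01  -1.   ]
[[10.5, 145.9, -117.9], np.float64(-37.2)]
[[6.2, 318.0, -267.2], np.float64(-37.2)]
[[96.2, 318.9, -268.7], np.float64(-37.2)]
```

>>> move_arm:
  deltas:
    - [[0, 37, -30], -9]
    - [[0, 74, -60], -18]
    - [[0, 111, -90], -28]
    - [[0, 146, -118], -37]
    - [[0, 185, -152], -37]
    - [[0, 225, -186], -37]
    - [[0, 265, -221], -37]
    - [[0, 300, -251], -37]
    - [[0, 318, -267], -37]
    - [[20, 318, -267], -37]
    - [[40, 318, -267], -37]
    - [[40, 318, -267], -37]

```text
time: 13.18
tool_pos: [439.4, 359.5, 232.5]
tcp_rot: [-87.1, 89.0, -46.3]
ft_force: [-0.2, -0.4, 0.5]
finger_gap: 85.3
```

Run:
```python
from h import *
plan([(439.4,361.7,180,131)])
a,da=snap('side');b,db=snap('top')
A=cv2.resize(a[110:310,210:430],(440,400),interpolation=2);B=cv2.resize(b[130:260,280:400],(360,390),interpolation=2)
B=np.vstack([B,np.zeros((10,360,3),np.uint8)])
cv2.imwrite('pics/o1.png',np.hstack([A,B])[...,::-1])
for n,im,d in(('side',a,da),('top',b,db)):
    W=cloud(n,d); h=cv2.cvtColor(im,cv2.COLOR_RGB2HSV)
    g=(h[...,0]>40)&(h[...,0]<85)&(h[...,1]>90)&(W[...,0]>470)&(W[...,0]<690)&(abs(W[...,1])<160)&(W[...,2]<80)
    p=W[g]; print(n,g.sum())
    if g.sum()>10: print(p.mean(0).round(1),cv2.minAreaRect(p[:,:2].astype(np.float32)),np.percentile(p[:,2],[5,50,95]).round(1),np.argwhere(g).min(0),np.argwhere(g).max(0))
print('tray cand',case(22,69),case(22,-69))
```

```text
t 13.175 p [439.4 359.5 232.5] jaw dir 130.8 gap 85.3 F [-0.2 -0.4  0.5] q6 -96.0 toolx [ 0.013 -0.013 -1.   ]
[[52.5, 2.6, 1.3], np.float64(-0.2)]
side 1243
[592.8  61.6  12.3] ((590.7939453125, 17.107803344726562), (242.49703979492188, 125.34721374511719), 86.6363296508789) [ 8.5 11.1 27.1] [192 311] [250 364]
top 1427
[583.1  64.9  13.5] ((588.15673828125, 29.526779174804688), (132.62179565429688, 217.67124938964844), 3.494141101837158) [ 7.2 12.7 26.2] [163 297] [201 360]
tray cand [582.80141433  72.87588844] [591.70687287 -64.83646688]
```

View pics/o1.png

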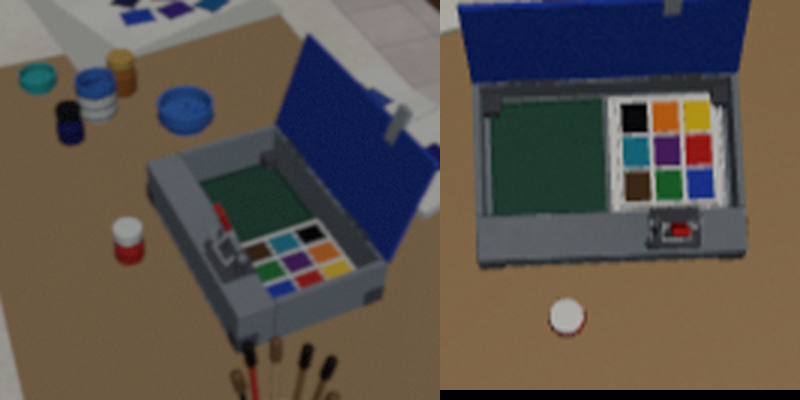

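The lid leans fully back, the lever is up, and the empty green tray is on the case's +y side. The computed centre (583,73) agrees with the green region at z≈11. The pile, at (95,95) in the crop, stands as before. I go down to the blue dish with the jaws square to the line of the jars.

>>> move_arm:
  deltas:
    - [[50, 3, 1], 0]
    - [[95, 2, 2], 0]
    - [[130, 2, 3], 0]
    - [[150, 2, 3], 0]
    - [[165, 2, 4], 0]
    - [[176, 2, 4], 0]
    - [[186, 2, 4], 0]
    - [[186, 2, 4], 0]
    - [[186, 2, 4], 0]

```text
time: 14.4
tool_pos: [445.6, 362.9, 50.1]
tcp_rot: [-71.6, 88.9, -30.9]
ft_force: [0.1, -0.6, 0.5]
finger_gap: 85.4
```

Run:
```python
from h import *
plan([(439.4,362,47,131)])
a,da=snap('side')
cv2.imwrite('pics/d1.png',cv2.resize(a[110:200,215:315],(660,594),interpolation=2)[...,::-1])
```

```text
t 14.4 p [445.6 362.9  50.1] jaw dir 130.8 gap 85.4 F [ 0.1 -0.6  0.5] q6 -96.0 toolx [ 0.017 -0.01  -1.   ]
[[3.0, 3.4, -5.3], np.float64(-0.2)]
```

View pics/d1.png

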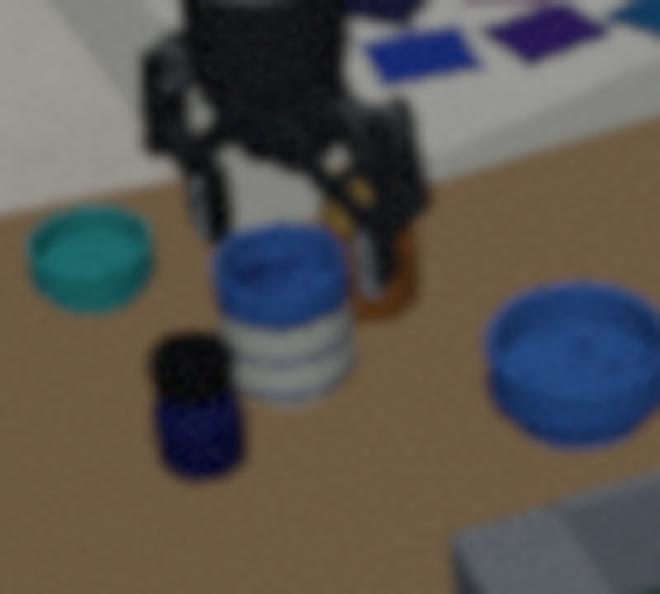

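The open fingers straddle the blue dish at (283,275), tips at the level of its side and clear of both jars. I centre, then close gently.

>>> move_arm:
  deltas:
    - [[1, 2, -3], 0]
    - [[3, 3, -5], 0]
    - [[3, 3, -5], 0]
    - [[3, 3, -5], 0]

```text
time: 14.95
tool_pos: [440.0, 361.9, 47.1]
tcp_rot: [-71.0, 88.9, -30.2]
ft_force: [0.3, 0.6, 0.2]
finger_gap: 85.7
```

>>> move_arm:
  deltas:
    - [[0, 0, 0], 0]
    - [[0, 0, 0], 0]
    - [[0, 0, 0], 0]
    - [[0, 0, 0], 0]
    - [[0, 0, 0], 0]
    - [[0, 0, 0], 0]
  jaw: -1
  squeeze: 25

```text
time: 15.7
tool_pos: [440.3, 362.5, 47.7]
tcp_rot: [-67.5, 88.9, -26.7]
ft_force: [-1.9, 2.0, 4.3]
finger_gap: 61.7
```

Run:
```python
from h import *
p=r.sense()['tool_pos']
plan([(p[0],p[1],p[2]+20),(p[0],p[1],p[2]+60)])
```

```text
t 15.7 p [440.3 362.5  47.7] jaw dir 130.8 gap 61.7 F [-1.9  2.   4.3] q6 -95.0 toolx [ 0.018 -0.009 -1.   ]
[[-20.0, -0.4, 0.2], 0]
[[-60.0, -1.1, 0.5], 0]
```

>>> move_arm:
  deltas:
    - [[-5, 0, 0], 0]
    - [[-11, 0, 0], 0]
    - [[-18, 0, 0], 0]
    - [[-28, 0, 0], 0]
    - [[-40, -1, 0], 0]
    - [[-55, -1, 0], 0]
    - [[-70, -1, 1], 0]
    - [[-90, -2, 1], 0]
    - [[-90, -2, 1], 0]

```text
time: 16.82
tool_pos: [442.2, 363.4, 140.7]
tcp_rot: [-57.0, 88.7, -16.3]
ft_force: [0.2, -0.2, -1.2]
finger_gap: 61.5
```

Run:
```python
from h import *
t=case(22,69); print(t)
plan([(*t,150),(*t,60),(*t,18.5)])
a,da=snap('side'); W=cloud('side',da)
cv2.imwrite('pics/d2.png',cv2.resize(a[100:190,215:315],(660,594),interpolation=2)[...,::-1])
```

```text
[582.80141433  72.87588844]
t 16.825 p [442.2 363.4 140.7] jaw dir 130.8 gap 61.5 F [ 0.2 -0.2 -1.2] q6 -96.0 toolx [ 0.022 -0.006 -1.   ]
[[-4.4, -312.0, -83.1], 0]
[[85.5, -310.3, -84.2], 0]
[[127.0, -309.5, -84.8], 0]
```

View pics/d2.png

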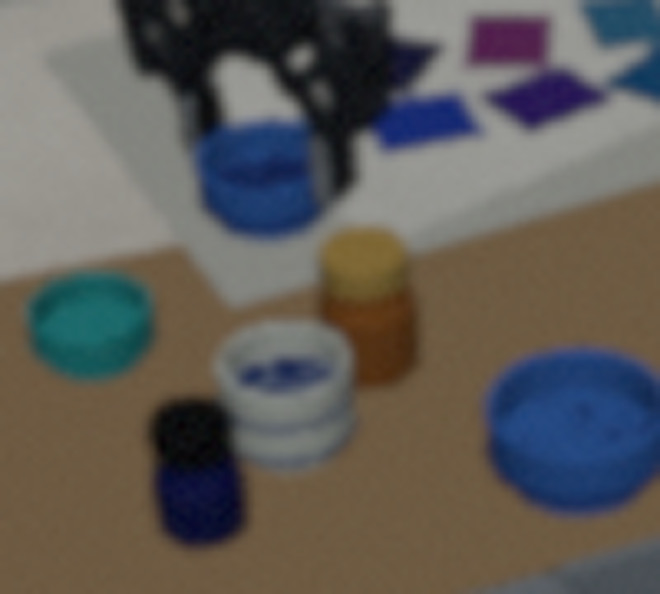

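Only the blue dish is in the jaws; both white dishes stay at (285,390) with the jars unmoved. I carry it over the tray.

>>> move_arm:
  deltas:
    - [[-5, -15, -4], 0]
    - [[-10, -45, -12], 0]
    - [[-12, -80, -21], 0]
    - [[-12, -120, -32], 0]
    - [[-12, -160, -43], 0]
    - [[-12, -200, -53], 0]
    - [[-12, -235, -63], 0]
    - [[-10, -265, -71], 0]
    - [[-8, -290, -77], 0]
    - [[-5, -305, -81], 0]
    - [[-4, -312, -83], 0]
    - [[-4, -312, -83], 0]

```text
time: 18.38
tool_pos: [582.0, 72.4, 147.8]
tcp_rot: [-61.9, 88.8, -21.1]
ft_force: [-0.3, -0.1, -1.1]
finger_gap: 61.6
```

Run:
```python
from h import *
t=case(22,69)
plan([(*t,100),(*t,60),(*t,30),(*t,18.5)])
```

```text
t 18.375 p [582.   72.4 147.8] jaw dir 130.7 gap 61.6 F [-0.3 -0.1 -1.1] q6 -128.0 toolx [ 0.019 -0.007 -1.   ]
[[47.8, 0.7, 0.5], 0]
[[87.8, 1.4, 0.1], 0]
[[117.8, 1.9, -0.2], 0]
[[129.3, 2.2, -0.3], 0]
```

>>> move_arm:
  deltas:
    - [[20, 0, 0], 0]
    - [[45, 1, 0], 0]
    - [[70, 1, 0], 0]
    - [[85, 1, 0], 0]
    - [[95, 1, 0], 0]
    - [[103, 2, 0], 0]
    - [[110, 2, 0], 0]
    - [[116, 2, 0], 0]
    - [[121, 2, 0], 0]
    - [[125, 2, 0], 0]
    - [[127, 2, 0], 0]
    - [[127, 2, 0], 0]

```text
time: 19.88
tool_pos: [583.0, 72.9, 20.7]
tcp_rot: [-62.1, 88.8, -21.4]
ft_force: [0.5, -0.2, -1.4]
finger_gap: 61.6
```

>>> move_arm:
  deltas:
    - [[0.5, 0, 0], 0]
    - [[1, 0, 0], 0]
    - [[1.5, 0, 0], 0]
    - [[1.5, 0, 0], 0]

```text
time: 20.38
tool_pos: [583.0, 73.0, 19.1]
tcp_rot: [-62.1, 88.8, -21.4]
ft_force: [-0.8, 0.1, -1.6]
finger_gap: 61.5
```

>>> move_arm:
  deltas:
    - [[0.5, 0, 0], 0]
    - [[1, 0, 0], 0]
    - [[1.5, 0, 0], 0]
    - [[1.5, 0, 0], 0]

```text
time: 20.88
tool_pos: [583.2, 73.0, 18.2]
tcp_rot: [-62.0, 88.8, -21.2]
ft_force: [-3.2, 0.4, 4.5]
finger_gap: 61.7
```

Contact: Fz went from -1.5 to +4.5 N at the expected height (18.2). I release and go straight up.

>>> move_arm:
  deltas:
    - [[0, 0, 0], 0]
    - [[0, 0, 0], 0]
    - [[0, 0, 0], 0]
    - [[0, 0, 0], 0]
    - [[0, 0, 0], 0]
    - [[-10, 0, 0], 0]
    - [[-30, 0, 0], 0]
    - [[-60, 0, 0], 0]
    - [[-110, 0, 0], 0]
    - [[-165, 0, 0], 0]
    - [[-220, 0, 0], 0]
    - [[-220, 0, 0], 0]
  jaw: 1

```text
time: 22.38
tool_pos: [582.3, 74.9, 247.1]
tcp_rot: [-52.6, 88.1, -11.9]
ft_force: [1.3, 0.5, -0.1]
finger_gap: 85.3
```

>>> move_arm:
  deltas:
    - [[0, 40, 0], 0]
    - [[0, 80, 0], 0]
    - [[0, 120, 0], 0]
    - [[0, 160, 0], 0]
    - [[0, 200, 0], 0]
    - [[0, 200, 0], 0]

```text
time: 23.12
tool_pos: [450.1, 228.0, 242.2]
tcp_rot: [-51.6, 88.1, -10.6]
ft_force: [-0.1, -0.9, 0.1]
finger_gap: 85.5
```

Run:
```python
from h import *
plan([])
a,da=snap('side');b,db=snap('top')
A=cv2.resize(a[110:310,210:430],(440,400),interpolation=2);B=cv2.resize(b[130:260,280:400],(360,390),interpolation=2)
B=np.vstack([B,np.zeros((10,360,3),np.uint8)])
cv2.imwrite('pics/f1.png',np.hstack([A,B])[...,::-1])
for n,im,d in(('side',a,da),('top',b,db)):
    W=cloud(n,d); h=cv2.cvtColor(im,cv2.COLOR_RGB2HSV)
    g=(h[...,0]>100)&(h[...,0]<125)&(h[...,1]>110)&(np.hypot(W[...,0]-583,W[...,1]-73)<60)&(W[...,2]<60)
    p=W[g].astype(np.float32); print(n,g.sum(),p.mean(0),cv2.minEnclosingCircle(p[:,:2]),np.percentile(p[:,2],[5,50,95]))
    rim=p[p[:,2]>np.percentile(p[:,2],70)]; print('rim plane',np.linalg.lstsq(np.c_[rim[:,:2]-rim[:,:2].mean(0),np.ones(len(rim))],rim[:,2],rcond=None)[0].round(3))
```

```text
t 23.125 p [450.1 228.  242.2] jaw dir 130.9 gap 85.5 F [-0.1 -0.9  0.1] q6 -109.0 toolx [ 0.032 -0.006 -0.999]Traceback (most recent call last):
  File "<stdin>", line 10, in <module>
cv2.error: OpenCV(4.12.0) /io/opencv/modules/imgproc/src/shapedescr.cpp:201: error: (-215:Assertion failed) count >= 0 && (depth == CV_32F || depth == CV_32S) in function 'minEnclosingCircle'
```

View pics/f1.png

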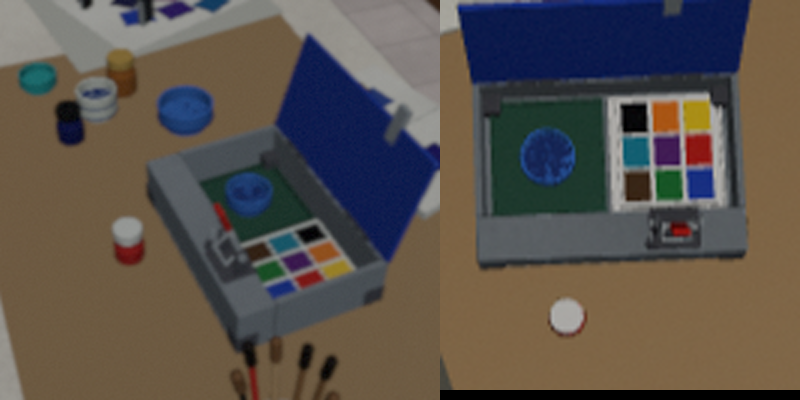

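The dish sits flat in the middle of the green tray, at (548,156) in the crop from above. Lid and lever are open, and the white dishes and jars are in place. One numeric check, then hand-in.

Run:
```python
from h import *
b,db=load('top'); W=cloud('top',db)
g=(b[...,2]>b[...,1]*1.25)&(b[...,2]>60)&(np.hypot(W[...,0]-583,W[...,1]-73)<55)&(W[...,2]<60)
p=W[g].astype(np.float32); (c,q)=cv2.minEnclosingCircle(p[:,:2]); c=np.array(c)
u=np.array([np.cos(YAW),np.sin(YAW)]); e=c-case(22,69)
print(g.sum(),'centre',c,'diam',2*q,'case offs',u@e,-u[1]*e[0]+u[0]*e[1],'z',np.percentile(p[:,2],[5,50,95]))
rr=np.hypot(*(p[:,:2]-c).T); k=p[(rr<20)]; print('bottom slope',np.linalg.lstsq(np.c_[k[:,:2]-k[:,:2].mean(0),np.ones(len(k))],k[:,2],rcond=None)[0].round(3))
a,da=load('side'); V=cloud('side',da); 
lid=(a[...,2]>a[...,0]*2)&(a[...,2]>60)&(V[...,0]>650)&(V[...,2]>90)&(V[...,2]<240)&(abs(V[...,1])<130)
P=V[lid]; s=(P[:,:2]-C0)@u; f=np.polyfit(P[:,2],s,1); print('lid angle',np.pi/2+np.arctan(f[0]),lid.sum())
print(r.hand_in())
```

```text
Traceback (most recent call last):
cv2.error: OpenCV(4.12.0) /io/opencv/modules/imgproc/src/shapedescr.cpp:201: error: (-215:Assertion failed) count >= 0 && (depth == CV_32F || depth == CV_32S) in function 'minEnclosingCircle'
```

Run:
```python
from h import *
b,db=load('top'); W=cloud('top',db)
g=(b[...,2]>b[...,1]*1.25)&(b[...,2]>60)&(np.hypot(W[...,0]-583,W[...,1]-73)<55)&(W[...,2]<60)
p=W[g].astype(np.float32); print(g.sum()); (c,q)=cv2.minEnclosingCircle(np.ascontiguousarray(p[:,:2])); c=np.array(c)
u=np.array([np.cos(YAW),np.sin(YAW)]); e=c-case(22,69)
print('centre',c,'diam',2*q,'case offs',u@e,-u[1]*e[0]+u[0]*e[1],'z',np.percentile(p[:,2],[5,50,95]))
rr=np.hypot(*(p[:,:2]-c).T); k=p[(rr<20)]; print('bottom slope',np.linalg.lstsq(np.c_[k[:,:2]-k[:,:2].mean(0),np.ones(len(k))],k[:,2],rcond=None)[0].round(3))
a,da=load('side'); V=cloud('side',da); 
lid=(a[...,2]>a[...,0]*2.)&(a[...,2]>60)&(V[...,0]>650)&(V[...,2]>90)&(V[...,2]<240)&(abs(V[...,1])<130)
P=V[lid]; s=(P[:,:2]-C0)@u; f=np.polyfit(P[:,2],s,1); print('lid angle',np.pi/2+np.arctan(f[0]),lid.sum())
```

```text
284
centre [582.67321777  73.55948639] diam 65.45279693603516 case offs -0.08381519510600746 0.6904458876137969 z [19.74974508 26.71113682 43.80571613]
bottom slope [-3.3000e-02  6.0000e-03  2.5316e+01]
lid angle 1.850438113357642 3289
```

```bash
python3 -c "
from h import *
print(r.hand_in())"
```

```text
the job is handed in; nothing more can be done
None
```

The blue dish is in the green tray, with the latch and lid open, and I handed the job in at about 23 s. Hand-in gave no verdict.

I flipped the latch, swung the lid back, lifted the blue dish alone off the pile and lowered it into the tray until light contact (about 6 N change). Then I let go and backed off.

Last checks, before hand-in:
- **Dish:** its centre is under 1 mm from the tray centre I computed, and its rim is at about 43 mm where 40.5 mm was expected (my depth readings run about 2 mm high). The slope measured on its bottom is about 0.03 rad.
- **Lid and latch:** the lid measures 1.85 rad. The lever stands up in the pictures; I did not measure its angle.
- **White dishes, jars and brush pot:** the two white dishes and the jars look unmoved in the last pictures. I did not measure them afterwards, and the brush pot is mostly outside those crops, though the arm stayed well away from it.

No task check disagreed. Two numeric-check scripts crashed on an array-layout error before I fixed the check. The tool ended tilted by about 2° after a slow drift, with no visible effect on the dish.

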